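# Scan the job ticket, then hold the hand microscope over the ring in the ball vice

## Robot

A 7-joint arm with a two-finger parallel gripper is mounted at the origin on the work surface. World frame = base frame: x ahead of the robot, y to its left, z up, the work surface at z = 0. Lengths are in m, angles in rad, forces in N, time in s.
With the tool pointing down it reaches from about 0.425 to 0.925 m from the base axis. Payload 6.8 kg.
Tool frame: the origin (TCP) lies midway between the tips of the shut fingers; the grasp point (between the pads) lies 19 mm behind it; x points along the fingers, y is the direction in which the jaws open and shut, and the axes are right-handed (so a half turn about x gives the same grasp; the last joint's range is limited). The gripper opens to 85 mm and grips with 20 to 120 N. Pads are 22 mm wide; open, the fingers measure 114 mm over their backs; the gripper's body (76 mm by 85 mm) begins 54 mm behind the grasp point. The pads swing forward as they close: fully open they stand 13 mm farther back than shut.
Start: joints at [-1.361, 0.477, 0.022, 1.555, -0.011, 1.109, -0.083], TCP at [0.211, 0.641, 0.209] pointing down, gripper open.
Joint ranges: [-2.96, 2.96], [-0.34, 2.1], [-1.41, 1.46], [0.24, 2.44], [-1.37, 4.51], [0.17, 1.92], [-2.96, 2.96]. Speed limits (rad/s): [2.39, 2.39, 3.14, 3.14, 3.14, 3.14, 3.14].

## Interface

Orientations are given as a rotation vector (axis times angle).
In Python, from bench import r, viewer, nets gives the robot as it stands.
- The arm moves only by the shell command python3 -m pendant 'ROWS' [FORCE]. ROWS is JSON, one flat list of numbers, 5 for each row, row after row: the finger opening in mm, from 0 to 85.4, then the shift along the tool's x, y, z in mm, then the turn about the tool's x in rad. A call has 1 to 20 rows; each row shifts and turns the commanded pose from where the row before left it, along the tool's axes as they then stand; what a row does not reach is not made up. A row lasts 1/8 s, in which the tool goes at most 62.5 mm and 10.7 degrees, less where a joint would pass 70% of its speed; a pose out of reach is approached as far as the arm can. A call with a gripper value outside its range is refused whole. The fingers move at their own pace and stop on an object; FORCE is the grip in N (left out, the last holds). Time passes only in rows, so rows that do not move let the fingers close. It gives the time, the measured TCP pose, the force and the opening at its end, in the units of the state.
- r.get_obs(): the state, without advancing time (a new reading comes with each control period).
- viewer.grab_frame(name): name is "scene" or "top" or "wrist"; returns (picture, depth): 420x560x3 uint8, red, green, blue; 420x560 float32, m along the optical axis (not along the pixel's ray), 0 where there is no reading.
- viewer.calibration(name): a dict with "mtx" (3x3 intrinsics, pixels), "distortion" ([k1, k2, p1, p2, k3] as OpenCV has them; the pictures are not rectified), "world_to_cam" (4x4, takes a point from world to camera coordinates). Camera axes: x right, y up, looking along -z (the intrinsics and any distortion apply to the point x, -y, -z); pixel columns grow to the right and rows downward; lengths in m; the calibration is good to about 2 mm. A picture is of the moment at which its call begins: read the wrist's pose just before it. calibration takes no time and is no camera call; for the wrist camera it gives the pose at the moment of the call.
- r.hand_in(): hands the job in, once; it reports no verdict.
Trained networks look in the newest picture that a camera, given by its name, has taken for a name from the list of things; names that differ only in an ending like _2 or _b are one class to them, and where a whole thing is asked for, a point or a joint stands for the part that bears it (a point fixed in the world has none). Each returns a list of dicts, best first, with "score" (0 to 1); they miss things now and then, are a little off and sometimes report something else, mostly with a low value. They report only what shows in the picture. A call takes as long as a camera call. They do not tell look-alikes from the thing itself.
- nets.look_for(name, camera): "location" ([x, y, z] in m, in world coordinates, good to about 4 mm: the middle of the surface that is visible of it).
- nets.silhouettes(name, camera): "mask" (420x560 bool, what is visible of it).
The state is a dict: "clock": time; "joints": joint angles; "qvel": joint speeds; "tau": joint torques, N m; "tcp_pos": TCP position; "orientation": TCP orientation; "contact_force": force on the tool from outside, world axes, zero at the start; "moment": the same for the moment, N m; "grip_width": finger opening in m.
Only numpy, scipy, OpenCV 4.12 (cv2) and the standard library are available. Lean on these libraries where they do the work, as an engineer would, in place of code of your own. Each camera call takes 0.05 s, during which the arm holds its last target. There are 200 camera calls.

## Task

Take the hand-held digital microscope out of its desk stand and read the barcode on the sloping job ticket with it: aim the lens squarely at the middle of the label from about 4 cm away and keep it steady there for a second. Then carry it over the rack of gravers to the ball vice, without touching the ticket block, the rack or the vice or disturbing anything else on the bench, to inspect the signet ring. Finish while still holding it: hovering still and upright, lens centred about 1 cm above the ring's flat top face, the microscope's broad flat faces parallel to the gripping faces of the vice's jaws (either way round), and not touching anything but your gripper.

Things in the scene. Friction and masses are not known exactly. Their poses are not given: they have to be found in the camera images.
- microscope: Hand-held digital microscope, loose, about 130 g, standing lens down in its stand. Round black barrel 32 mm across (z 0 to 45 mm), then a white block, z 45 to 115 mm, 30 mm in its x by 42 mm in its y; the broad faces look along +x and -x (grip by these, 30 mm apart); button on top to z 119. Origin: centre of the lens end; z runs up its long axis, away from the lens; it looks along -z.
- lens (a point): Centre of the microscope's lens end (same point and axes as microscope)
- stand: Fixed desk stand of the microscope: square 80 mm base plate 8 mm thick with a round grey collar on it, outer diameter 54 mm, inner about 38 to 42 mm, top edge 42 mm above the bench; the barrel stands loosely in it on the plate. Origin: centre of the underside, z up. Stand and ticket block change places from start to start.
- ticket: Fixed aluminium job-ticket block, 100 by 90 mm, up to 55 mm tall, with a plate sloping down towards its own -x side (roughly towards the robot), 20 degrees from level. Origin: centre of the underside, z up.
- label: White paper barcode label with black bars, fixed on the ticket block's sloping plate, 38 mm (x, up the slope) by 56 mm (y, across). Origin: centre of the label, 40 mm above the bench; z is square out of the label (up, leaning 20 degrees towards the robot side).
- vice: Fixed engraver's ball vice, steel, round, 100 mm across; on top two jaws, each 24 (x) by 50 mm (y), tops 117 mm above the bench, gripping a gold-coloured signet ring. The jaws close along the vice's x; their gripping faces and the gap run along its y. A clamp screw sticks out 46 mm at +x, 105 mm up. Origin: centre of the underside, z up.
- ring_face (a point): Middle of the flat level top face (12 by 14 mm) of the signet ring, the highest point of the vice, 126.5 mm above the bench; axes as the vice.
- rack: Fixed rack of engraving tools standing across the way between the stand and the vice: wooden block 260 mm (its x) by 50 mm (its y), 55 mm tall, with six upright gravers whose mushroom handles reach 150 mm above the bench. Origin: centre of the underside, z up.
- brush: small bench brush, 170 mm long, lying flat; bystander, loose; origin on its length near the bench
- jar: small lidded jar, 40 mm across, 60 mm tall; bystander, loose; origin near the middle of its underside
- dish: white ceramic dish, 64 mm across, 28 mm tall; bystander, loose; origin near the middle of its underside
- ring_case: closed blue ring case, 55 mm square, 44 mm tall; bystander, loose; origin near the middle of its underside
- caliper: digital caliper lying flat, 200 mm long; bystander, loose; origin near the middle of its underside
- oil_bottle: clear bottle, 48 mm across, 120 mm tall; bystander, loose; origin near the middle of its underside
- pliers: pliers lying flat, about 160 mm long; bystander, loose; origin near the middle of its underside
- screwdriver: screwdriver lying flat, 150 mm long; bystander, loose; origin on its length near the bench
There are look-alikes about, which are no part of the job. What is shaped like the ticket but purple or red is not meant.

How it is judged:
On the way:
1. the microscope is held steady, looking squarely at the middle of the barcode label from 25 to 60 mm away (within 13 mm sideways and 15 degrees), for 0.6 s (z of lens in the frame of label between 0.025 and 0.06 m and x of label in the frame of microscope between -0.013 and 0.013 m and y of label in the frame of microscope between -0.013 and 0.013 m and angle between the z axis of microscope and the z axis of label, either way round below 0.26 rad and linear speed of microscope below 0.03 m/s and contact force between microscope and the fingers above 0.5 N), for 0.6 s.
At the end, for the whole second after the job is handed in: The microscope is still held in the gripper, at rest (under 20 mm/s), its lens end 4 to 20 mm above the ring's flat face and within 7 mm of its middle sideways, upright within 7 degrees, its broad faces parallel to the jaws' gripping faces within 11 degrees, not touching the vice or the ring (z of lens in the frame of ring_face between 0.004 and 0.02 m and horizontal distance between lens and ring_face below 0.007 m and angle between microscope's own z axis and vertical below 0.12 rad and angle between the x axis of microscope and the x axis of vice, either way round below 0.2 rad and contact force between microscope and the fingers above 0.5 N and contact force between microscope and vice below 0.05 N and linear speed of microscope below 0.02 m/s and angular speed of microscope below 0.15 rad/s); the arm keeps its last pose, push and grip.
It fails at once if the microscope or robot touches the rack of gravers (contact force between rack and microscope above 1 N or contact force between rack and the fingers above 1 N or contact force between rack and the arm above 1 N).
It fails at once if the microscope or robot touches the vice or the ring (contact force between vice and microscope above 1 N or contact force between vice and the fingers above 1 N or contact force between vice and the arm above 1 N).
It fails at once if the microscope or robot touches the ticket block (contact force between ticket and microscope above 1 N or contact force between ticket and the fingers above 1 N or contact force between ticket and the arm above 1 N).
It fails at once if a loose bystander on the bench is disturbed (moved over 20 mm) (distance of any of brush, jar, dish, ring_case, caliper, oil_bottle, pliers, screwdriver from where it was at the start of the episode above 0.02 m).
It also fails if it takes over 54 s, if anything falls off the work surface, if the arm or the gripper's body presses on something with over 40 N, if the wrist force passes 120 N, or if a joint passes its speed limit or range.

## Working session

There is one attempt and no reset: what is moved stays moved. The work goes in short steps, Python scripts to look and compute and a shell command to move; the robot and the scene stay as the last step left them, time stands still between calls to the robot, and variables do not carry over. Pictures are saved under pics/ and viewed, about 8 in all and at most 12, crops included, and the job is handed in when it is done.

```bash
ls; mkdir -p pics; cat > h.py <<'E'
import numpy as np, cv2
from bench import r, viewer, nets
from scipy.spatial.transform import Rotation as R
def save(n,im): cv2.imwrite(f'pics/{n}.png',cv2.cvtColor(im,cv2.COLOR_RGB2BGR))
def cloud(name,depth):
    c=viewer.calibration(name);K=np.array(c['mtx'],float);T=np.linalg.inv(np.array(c['world_to_cam']))
    h,w=depth.shape;u,v=np.meshgrid(np.arange(w),np.arange(h))
    p=cv2.undistortPoints(np.stack([u,v],-1).reshape(-1,1,2).astype(np.float64),K,np.array(c['distortion'],float)).reshape(h,w,2)
    P=np.stack([p[...,0]*depth,-p[...,1]*depth,-depth,np.ones_like(depth)],-1)
    W=(P@T.T)[...,:3]; W[depth<=0]=np.nan
    return W
E
python3 - <<'E'
from h import *
o=r.get_obs();print(o['clock'],o['tcp_pos'],o['orientation'],R.from_rotvec(o['orientation']).as_matrix().round(3),o['grip_width'])
for n in ['top','scene']:
    im,d=viewer.grab_frame(n);save(n,im);np.savez(f'{n}.npz',im=im,W=cloud(n,d))
    for t in ['microscope','stand','ticket','label','vice','ring_face','rack']:
        for q in nets.look_for(t,n)[:3]: print(n,t,round(q['score'],2),np.round(q['location'],3))
print(r.get_obs()['clock'])
E
```

```text
pics
0.0 [0.21070403 0.64058361 0.20810995] [ 0.24789954  1.55655161 -0.25084744] [[-0.     0.312  0.95 ]
 [-0.002  0.95  -0.312]
 [-1.    -0.002  0.   ]] 0.08537418016732239
top microscope 0.76 [ 0.66  -0.194  0.122]
top microscope 0.51 [ 0.357 -0.07   0.017]
top stand 0.95 [ 0.65  -0.181  0.009]
top stand 0.58 [0.533 0.    0.054]
top ticket 0.92 [ 0.449 -0.518  0.034]
top ticket 0.76 [ 0.5   -0.321  0.035]
top ticket 0.57 [ 0.28  -0.498  0.039]
top label 0.74 [ 0.278 -0.505  0.041]
top label 0.66 [ 0.444 -0.529  0.045]
top label 0.49 [ 0.499 -0.332  0.04 ]
top vice 0.73 [0.556 0.242 0.096]
top ring_face 0.94 [0.554 0.241 0.095]
top ring_face 0.59 [0.768 0.013 0.007]
top rack 0.76 [0.534 0.002 0.053]
scene microscope 0.57 [ 0.676 -0.19   0.103]
scene stand 0.88 [ 0.684 -0.184  0.003]
scene ticket 0.87 [ 0.299 -0.499  0.028]
scene ticket 0.81 [ 0.531 -0.328  0.026]
scene ticket 0.75 [ 0.477 -0.517  0.03 ]
scene label 0.66 [ 0.503 -0.327  0.041]
scene label 0.66 [ 0.446 -0.528  0.047]
scene label 0.51 [ 0.277 -0.502  0.043]
scene vice 0.58 [0.585 0.247 0.074]
scene ring_face 0.8 [0.585 0.247 0.076]
scene rack 0.86 [ 0.579 -0.005  0.049]
0.8
```

View pics/top.png

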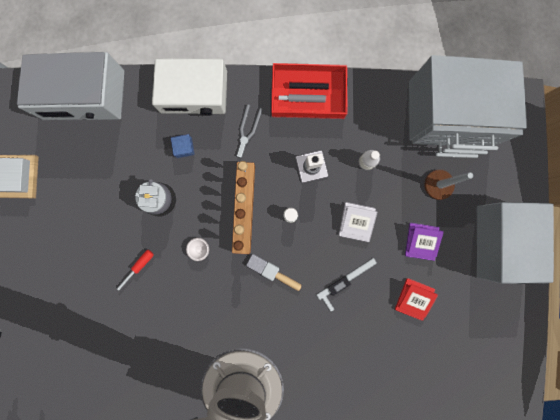

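View pics/scene.png

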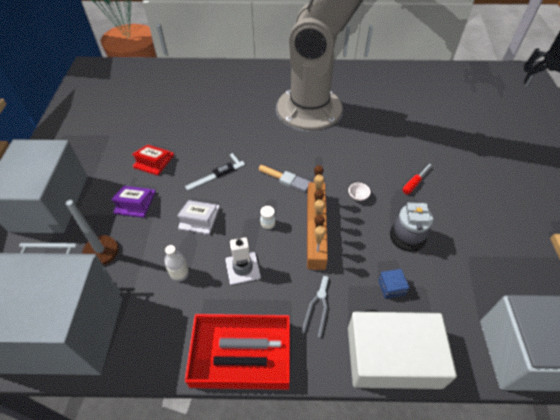

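```bash
python3 - <<'E'
from h import *
D=np.load('top.npz');im=D['im'];W=D['W']
def crop(u,v,s=28): return cv2.resize(im[v-s:v+s,u-s:u+s],(390,390),interpolation=cv2.INTER_CUBIC)
save('crops',np.hstack([crop(314,164),crop(358,222)]))
S=np.load('scene.npz');WS=S['W']
def fit(nm,W,c,rad,z0,z1):
    m=(np.hypot(W[...,0]-c[0],W[...,1]-c[1])<rad)&(W[...,2]>z0)&(W[...,2]<z1)
    P=W[m]; 
    if len(P)<5: print(nm,len(P));return
    q=cv2.minAreaRect((P[:,:2]*1000).astype(np.float32));print(nm,len(P),np.round(q[0],1),np.round(q[1],1),round(q[2],1),'zmed',np.median(P[:,2]).round(4))
for n,w in(('top',W),('scene',WS)):
    fit(n+' mic top',w,(.66,-.19),.05,.112,.14)
    fit(n+' mic blk',w,(.66,-.19),.05,.07,.14)
    fit(n+' stand plate',w,(.655,-.185),.07,.004,.02)
    fit(n+' ticket',w,(.5,-.327),.09,.01,.08)
    fit(n+' jaws',w,(.556,.243),.06,.108,.14)
    fit(n+' vice',w,(.556,.243),.07,.02,.095)
    fit(n+' ring',w,(.556,.243),.06,.1215,.14)
    fit(n+' rack',w,(.55,0),.16,.03,.07)
# label slope normal
m=(abs(W[...,0]-.5)<.03)&(abs(W[...,1]+.327)<.03)&(W[...,2]>.02)
P=W[m];_,_,v=np.linalg.svd(P-P.mean(0));print('normal',v[2],P.mean(0))
E
```

```text
top mic top 178 [ 663.5 -191.2] [30.1 42.7] 13.7 zmed 0.1237
top mic blk 223 [ 663.5 -191.3] [30.2 42.8] 12.9 zmed 0.1225
top stand plate 456 [ 659.2 -186.9] [134.5 129. ] 50.5 zmed 0.0079
top ticket 998 [ 500.7 -326.6] [ 87.5 100.8] 79.5 zmed 0.0375
top jaws 383 [564.6 260.2] [50.3 75.2] 86.9 zmed 0.117
top vice 291 [554.4 255.4] [85.6 86. ] 41.3 zmed 0.0685
top ring 26 [552.4 258. ] [56.9 16.4] 40.0 zmed 0.1266
top rack 1294 [531.5 -59. ] [180.  260.4] 88.4 zmed 0.0553
scene mic top 211 [ 665.4 -192.2] [32.2 41.8] 13.9 zmed 0.1217
scene mic blk 361 [ 666.  -192.1] [33.5 41.6] 12.7 zmed 0.1173
scene stand plate 459 [ 662.5 -177.2] [ 80.7 110.8] 13.6 zmed 0.007
scene ticket 883 [ 504.  -328.9] [ 89.7 102. ] 79.2 zmed 0.0334
scene jaws 390 [566.  258.3] [51.4 76.7] 86.7 zmed 0.1156
scene vice 592 [568.4 256.5] [92.1 70.9] 79.4 zmed 0.066
scene ring 22 [557.1 258. ] [13.2 12.1] 83.6 zmed 0.125
scene rack 1167 [535.6 -59.7] [178.5 261.9] 88.5 zmed 0.0537
normal [ 0.34223557 -0.06328945 -0.93748027] [ 0.49932609 -0.32700591  0.04082183]
```

View pics/crops.png

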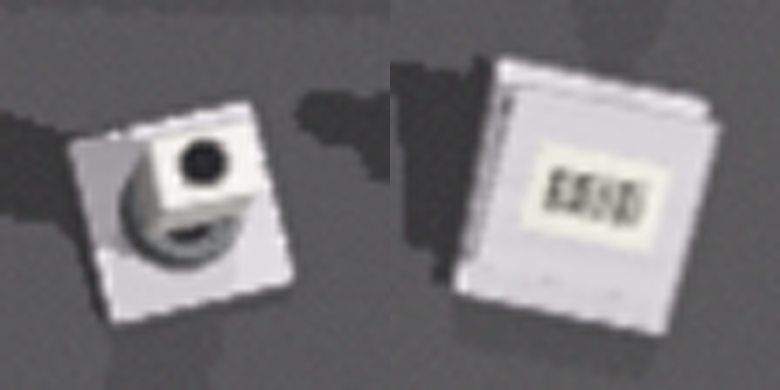

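Three ticket-shaped things: silver (358,222), purple (425,241) and red (417,299). The silver aluminium one is meant, and the crop confirms it. The microscope's block yaw is about 13.7°. The tool can't be tilted by command, so I plan to tilt the microscope in the pads against the stand collar.

```bash
python3 -m pendant '[85,-25,-38.2,40.6,0, 85,-25,-38.2,40.6,0, 85,0,-38.2,40.6,0, 85,0,-38.2,40.6,0, 85,0,-38.2,40.6,0, 85,0,-38.2,40.6,0, 85,0,-38.2,40.6,0, 85,0,-38.2,40.6,0, 85,0,-38.2,40.6,0, 85,0,-38.2,40.6,0, 85,0,-38.2,40.6,0, 85,0,-38.2,40.6,0, 85,0,-38.2,40.6,0, 85,0,-38.2,40.6,0, 85,0,-38.2,40.6,0, 85,0,-38.2,40.6,0, 85,0,-38.2,40.6,0, 85,0,0,0,0.17, 85,0,0,0,0.17, 85,0,0,0,0.17]' 40
python3 -m pendant '[85,0,0,0,0.17, 85,0,0,0,0.17, 85,0,0,0,0.164, 85,0,0,0,0]'
python3 - <<'E'
from h import *
o=r.get_obs();print(o['clock'],o['tcp_pos'],R.from_rotvec(o['orientation']).as_matrix().round(3),o['joints'])
im,d=viewer.grab_frame('wrist');save('w1',im);W=cloud('wrist',d);np.savez('w1.npz',W=W)
m=(np.hypot(W[...,0]-.6635,W[...,1]+.191)<.05)&(W[...,2]>.112)&(W[...,2]<.14)
q=cv2.minAreaRect((W[m][:,:2]*1000).astype(np.float32));print(m.sum(),q,np.median(W[m][:,2]))
E
```

```text
clock: 3.3
tcp_pos: [0.6637, -0.1914, 0.2589]
orientation: [0.651, 1.471, -0.651]
contact_force: [0.5, -0.3, 0.2]
grip_width: 0.085
clock: 3.8
tcp_pos: [0.6637, -0.191, 0.2589]
orientation: [1.03, 1.314, -1.03]
contact_force: [0.3, -0.6, -0.1]
grip_width: 0.0852
3.8 [ 0.66372628 -0.19099508  0.25892064] [[-0.     0.971  0.239]
 [-0.     0.239 -0.971]
 [-1.    -0.     0.   ]] [-0.28384852  0.5517709   0.73279454  1.49076029 -0.37878994  1.24491551
  0.73778644]
1676 ((665.284912109375, -191.6987762451172), (29.915775299072266, 40.52898406982422), 13.3811616897583) 0.1226101639354906
```

View pics/w1.png

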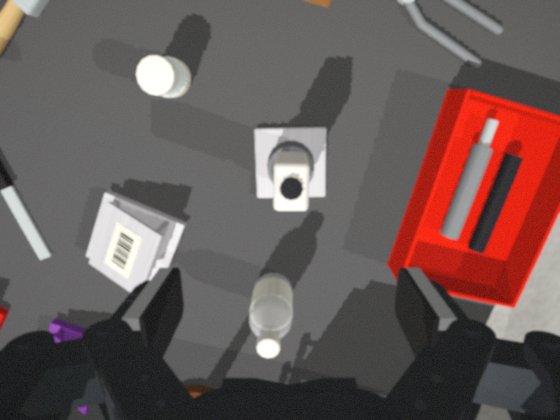

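```bash
python3 -m pendant '[85,50,1,0.5,0, 85,50,0,0,0, 85,50,0,0,0, 85,33,0,0,0, 85,0,0,0,0, 20,0,0,0,0, 20,0,0,0,0, 20,0,0,0,0, 20,0,0,0,0, 20,0,0,0,0, 20,0,0,0,0]' 25
python3 - <<'E'
from h import *
W=np.load('w1.npz')['W']
m=(abs(W[...,0]-.655)<.09)&(abs(W[...,1]+.188)<.09)&(W[...,2]>.0055)&(W[...,2]<.011)
n,l,s,c=cv2.connectedComponentsWithStats(m.astype(np.uint8));k=1+np.argmax(s[1:,4]);P=W[l==k]
print(s[k],cv2.minAreaRect((P[:,:2]*1000).astype(np.float32)))
m=(np.hypot(W[...,0]-.655,W[...,1]+.188)<.05)&(W[...,2]>.038)&(W[...,2]<.0435);P=W[m]
A=np.c_[2*P[:,:2],np.ones(len(P))]; print(len(P),cv2.minEnclosingCircle((P[:,:2]*1000).astype(np.float32)))
E
```

```text
clock: 5.22
tcp_pos: [0.6657, -0.1919, 0.0776]
orientation: [1.032, 1.311, -1.03]
contact_force: [-0.9, 1.4, 6.7]
grip_width: 0.0298
[ 254  128   72   69 2575] ((665.215087890625, -192.05917358398438), (79.98515319824219, 78.71402740478516), 14.792234420776367)
423 ((665.075439453125, -192.42601013183594), 24.995586395263672)
```

```bash
python3 -m pendant '[20,-11,0,0,0, 20,-11,0,0,0, 20,0,0,-4,0, 20,0,0,-4,0, 20,0,0,-4,0, 20,0,0,-4,0, 20,0,0,-4,0, 20,0,0,-4,0, 20,0,0,0,0]' 25
python3 - <<'E'
from h import *
for n in ['scene','wrist']:
    im,d=viewer.grab_frame(n);W=cloud(n,d)
    if n=='wrist':a=cv2.resize(im,(420,315))
    else: a=cv2.resize(im[205:295,190:290],(350,315),interpolation=cv2.INTER_CUBIC)
    if n=='scene':b=a
save('t1',np.hstack([b,a]))
E
```

```text
clock: 6.35
tcp_pos: [0.659, -0.1675, 0.0979]
orientation: [1.031, 1.314, -1.031]
contact_force: [2.2, -1.3, -0.1]
grip_width: 0.0298
```

View pics/t1.png

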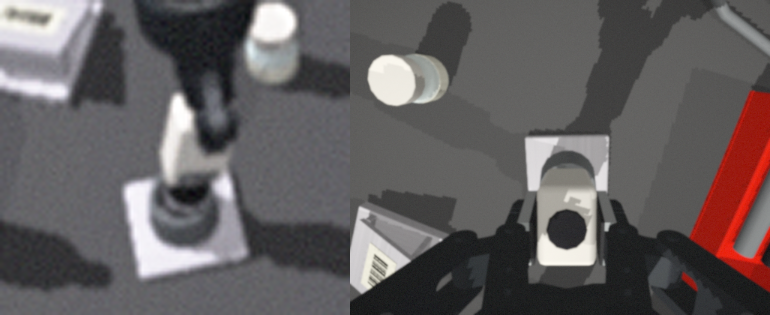

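```bash
python3 -m pendant '[20,-40,0,0,0, 20,-40,0,0,0, 20,0,0,0,0]' 40
cat >> h.py <<'E'
def toolpts(name):
    o=r.get_obs();im,d=viewer.grab_frame(name);W=cloud(name,d)
    Rt=R.from_rotvec(o['orientation']).as_matrix();return o,im,W,(W-o['tcp_pos'])@Rt
E
python3 - <<'E'
from h import *
o,im,W,T=toolpts('wrist');np.savez('t.npz',T=T,im=im)
print(o['tcp_pos'],o['joints'].round(2))
# microscope candidate points, tool frame: x<0 is up
m=(abs(T[...,1])<.013)&(abs(T[...,2])<.05)&(T[...,0]>-.075)&(T[...,0]<.08)
P=T[m];print(len(P));
for z in np.arange(-.05,.05,.005):
    q=P[(P[:,2]>=z)&(P[:,2]<z+.005)]
    if len(q): print(round(z*1e3),len(q),np.percentile(q[:,0],[2,25,50,75,98]).round(4)*1e3)
E
```

```text
clock: 6.82
tcp_pos: [0.6599, -0.1683, 0.1807]
orientation: [1.033, 1.311, -1.029]
contact_force: [0.1, -0.0, -1.8]
grip_width: 0.0293
[ 0.65993841 -0.16828878  0.18071538] [-0.31  0.6   0.7   1.6  -0.42  1.09  0.74]
8723
-25 380 [-38.6 -36.8 -35.7 -34.6 -32.1]
-20 1682 [-40.4 -39.2 -38.  -26.1 -10.7]
-15 1455 [-45.1 -40.8 -40.   -8.2  12.9]
-10 1274 [-46.8 -45.5 -42.7 -40.8  25.2]
-5 1000 [-48.  -47.  -46.3 -44.8 -41.1]
0 866 [-49.  -48.  -47.3 -44.5 -42.4]
5 647 [-49.3 -47.6 -45.1 -44.4 -33.4]
10 903 [-47.2 -46.3 -45.7 -45.3 -44.2]
15 516 [-47.2 -46.6 -46.2 -45.8 -44.9]
```

```bash
python3 - <<'E'
from h import *
T=np.load('t.npz')['T']
m=(abs(T[...,1])<.012)&(abs(T[...,2])<.04)&(T[...,0]>-.06)&(T[...,0]<.035)
P=T[m]
from scipy.optimize import minimize
# box model in (x,z): axis d=(c,s) through top centre (a,b); top face: dot=0 ; side face: perp=-21mm
def res(p):
    th,a,b=p;d=np.array([np.cos(th),np.sin(th)]);n=np.array([-np.sin(th),np.cos(th)])
    q=P[:,[0,2]]-[a*.01,b*.01];u=q@d;w=q@n
    e1=np.hypot(u,np.maximum(abs(w)-.021,0)); e2=np.hypot(w+.021,np.maximum(np.maximum(-u,u-.07),0)); e3=np.hypot(u+.004,np.maximum(abs(w)-.009,0))
    return np.mean(1-np.exp(-(np.minimum(np.minimum(e1,e2),e3)/.0015)**2))
best=min((minimize(res,[t,-4.3,b],method='Nelder-Mead') for t in(.15,.2,.26) for b in(-.4,0,.4)),key=lambda s:s.fun)
th,a,b=best.x;a/=100;b/=100
L=np.array([a+.115*np.cos(th),b+.115*np.sin(th)]);print(best.fun,np.degrees(th),a,b,'lens tool x,z',L)
Rt=np.array([[0,np.cos(np.radians(79.5)),0]])
# target: lens on axis line 40mm along mic axis from label centre
lab=np.array([.4993,-.327,.0405])
h=np.radians(79.5);ty=np.array([np.cos(h),np.sin(h),0]);tx=np.array([0,0,-1.]);tz=np.cross(tx,ty)
ax=-(np.cos(th)*tx+np.sin(th)*tz); nl=np.array([-.342*np.cos(np.radians(10.5)),.342*np.sin(np.radians(10.5)),.94])
lens=lab+.042*ax; tcp=lens-L[0]*tx-L[1]*tz
print('tz',tz,'ang',np.degrees(np.arccos(ax@nl)),'lens',lens,'tcp',tcp)
o=r.get_obs();Rt=R.from_rotvec(o['orientation']).as_matrix()
print('shift in current tool',(tcp-o['tcp_pos'])@Rt*1e3, 'turn',np.radians(np.degrees(np.arctan2(Rt[1,1],Rt[0,1]))-79.5))
print('y offset',np.median(P[P[:,0]<-.04][:,1]))
E
```

```text
0.13645229211788248 12.1240125446388 -0.042808232237521116 -0.000754744203462094 lens tool x,z [0.06962673 0.02339851]
tz [ 0.98325491 -0.18223553  0.        ] ang 7.751115603782643 lens [ 0.49062652 -0.32539247  0.0815632 ] tcp [ 0.46761982 -0.32112843  0.15118993]
shift in current tool [  27.08978075 -222.15838431  103.90956617] turn -1.148245288300791
y offset 7.350946146364145e-05
```

```bash
python3 -m pendant '[20,0,-44.4,20.8,0, 20,0,-44.4,20.8,0, 20,0,-44.4,20.8,0, 20,0,-44.4,20.8,0, 20,0,-44.4,20.8,0, 20,0,0,0,-0.164, 20,0,0,0,-0.164, 20,0,0,0,-0.164, 20,0,0,0,-0.164, 20,0,0,0,-0.164, 20,0,0,0,-0.164, 20,0,0,0,-0.164, 20,14,0,0,0, 20,13,0,0,0, 20,0,0,0,0]'
python3 - <<'E'
from h import *
o=r.get_obs();print(o['joints'].round(2))
im,d=viewer.grab_frame('wrist');a=cv2.resize(im,(420,315))
im,d=viewer.grab_frame('scene');b=cv2.resize(im[170:260,150:250],(350,315),interpolation=cv2.INTER_CUBIC)
save('l1',np.hstack([b,a]))
Rt=R.from_rotvec(o['orientation']).as_matrix();th=np.radians(12.12)
L=o['tcp_pos']+Rt@[.0696,0,.0234];ax=-Rt@[np.cos(th),0,np.sin(th)]
v=np.array([.4993,-.327,.0405])-L;print('label along axis',v@ax,'mic y',v@np.cross(ax,Rt[:,1]),'x',v@Rt[:,1])
E
```

```text
clock: 8.75
tcp_pos: [0.4666, -0.3208, 0.1489]
orientation: [0.147, 1.57, -0.145]
contact_force: [-0.6, 0.2, -1.4]
grip_width: 0.029
[ 0.12  0.4   0.48  1.9  -0.23  0.9   2.09]
label along axis -0.03993926781083586 mic y -0.0020276544180386847 x -0.00015259431479185882
```

View pics/l1.png

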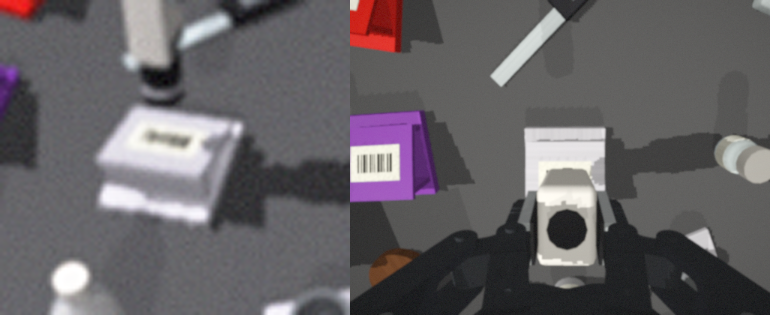

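```bash
python3 -m pendant '[20,0,0,-2,0, 20,0,0,0,0, 20,0,0,0,0, 20,0,0,0,0, 20,0,0,0,0, 20,0,0,0,0, 20,0,0,0,0, 20,0,0,0,0, 20,0,0,0,0, 20,0,0,0,0, 20,0,0,0,0, 20,0,0,0,0]'
python3 - <<'E'
from h import *
im,d=viewer.grab_frame('scene');W=cloud('scene',d);im2=im
o=r.get_obs();Rt=R.from_rotvec(o['orientation']).as_matrix();th=np.radians(12.12)
c=viewer.calibration('scene');K=np.array(c['mtx'],float);M=np.array(c['world_to_cam'])
def px(p):
    q=M@np.r_[p,1];q=q[:3]*[1,-1,-1];return cv2.projectPoints(q.reshape(1,3),np.zeros(3),np.zeros(3),K,np.array(c['distortion'],float))[0].ravel().round(1)
L=o['tcp_pos']+Rt@[.0696,0,.0234];ax=-Rt@[np.cos(th),0,np.sin(th)]
print('tcp',o['tcp_pos'],'px lens',px(L),'px z45',px(L+.045*ax),'label',px([.4993,-.327,.0405]))
# dark barrel pixels: near L
m=(np.linalg.norm(W-(L+.02*ax),axis=-1)<.03)
P=W[m];v,u=np.nonzero(m);print(len(P),u.min(),u.max(),v.min(),v.max(),P.mean(0))
# scene-based label centre from white+dark on plate
for q in nets.look_for('label','scene'):print(q['score'],q['location'])
E
```

```text
clock: 10.35
tcp_pos: [0.466, -0.3215, 0.1511]
orientation: [0.144, 1.566, -0.144]
contact_force: [-0.1, -0.4, -2.9]
grip_width: 0.0293
tcp [ 0.46598487 -0.32147781  0.15108303] px lens [196.5 197.1] px z45 [195.  183.9] label [197.9 209.2]
152 190 202 184 200 [ 0.49698691 -0.32154099  0.10659584]
0.74 [0.5028, -0.328, 0.0417]
0.59 [0.2821, -0.5044, 0.04]
0.46 [0.4484, -0.5301, 0.0455]
```

```bash
python3 -m pendant '[20,-30,0,0,0, 20,0,0,0,0.164, 20,0,0,0,0.164, 20,0,0,0,0.164, 20,0,0,0,0.164, 20,0,0,0,0.164, 20,0,0,0,0.164, 20,0,0,0,0.164, 20,0,44.4,-20.8,0, 20,0,44.4,-20.8,0, 20,0,44.4,-20.8,0, 20,0,44.4,-20.8,0, 20,0,44.4,-20.8,0, 20,0,0,0,0]'
python3 - <<'E'
from h import *
o=r.get_obs();Rt=R.from_rotvec(o['orientation']).as_matrix()
L=o['tcp_pos']+Rt@[.0696,0,.0234];print('heading',np.degrees(np.arctan2(Rt[1,1],Rt[0,1])),'lens',L,'shift',(np.array([.6651,-.1923,.030])-L)@Rt*1e3)
E
```

```text
clock: 12.2
tcp_pos: [0.6605, -0.1623, 0.18]
orientation: [1.027, 1.317, -1.024]
contact_force: [-1.0, -0.1, -2.0]
grip_width: 0.0293
heading 14.165883806296245 lens [ 0.66627496 -0.18483887  0.11035498] shift [80.34022466 -3.04772348  7.08035523]
```

```bash
python3 -m pendant '[20,20,-2.7,7,0, 20,20,0,0,0, 20,20,0,0,0, 20,10,0,0,0, 20,10,0,0,0, 20,0,0,4,0, 20,0,0,4,0, 20,0,0,4,0, 20,0,0,4,0, 20,0,0,3,0, 20,0,0,3,0, 20,0,0,-3,0, 20,0,0,0,0]' 25
python3 - <<'E'
from h import *
o,im,W,T=toolpts('wrist')
im2,d=viewer.grab_frame('scene');save('s2',np.hstack([cv2.resize(im2[205:295,190:290],(350,315),interpolation=cv2.INTER_CUBIC),cv2.resize(im,(420,315))]))
m=(abs(T[...,1])<.013)&(abs(T[...,2])<.035)&(T[...,0]>-.06)&(T[...,0]<-.035);P=T[m]
print([(z,(np.median(P[abs(P[:,2]-z/1e3)<.002][:,0])*1e3).round(1)) for z in range(-20,28,4) if (abs(P[:,2]-z/1e3)<.002).sum()>5])
E
```

```text
clock: 13.82
tcp_pos: [0.6642, -0.195, 0.1072]
orientation: [1.034, 1.305, -1.026]
contact_force: [-5.5, 4.7, 29.6]
grip_width: 0.029
[(-20, np.float64(-45.1)), (-16, np.float64(-47.4)), (-12, np.float64(-47.8)), (-8, np.float64(-50.5)), (-4, np.float64(-51.7)), (0, np.float64(-52.1)), (4, np.float64(-52.2)), (8, np.float64(-49.0)), (12, np.float64(-48.8)), (16, np.float64(-48.8)), (20, np.float64(-48.0))]
```

View pics/s2.png

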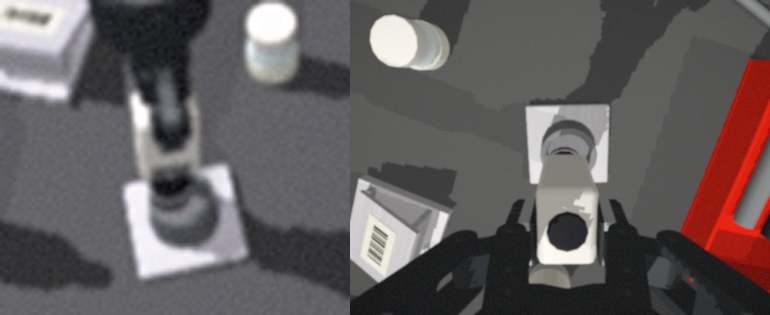

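The barrel landed on the collar rim and not in the hole, but the push has squared it in the grip. I'll lift clear and measure the remaining tilt.

```bash
python3 -m pendant '[20,-30,0,0,0, 20,-50,0,0,0, 20,-50,0,0,0, 20,-45,0,0,0, 20,0,0,0,0, 20,0,0,0,0]' 50
cat > fit.py <<'E'
from h import *
from scipy.optimize import minimize
o,im,W,T=toolpts('wrist')
m=(abs(T[...,1])<.012)&(abs(T[...,2])<.04)&(T[...,0]>-.065)&(T[...,0]<.035)
P=T[m]
def res(p):
    th,a,b=p;d=np.array([np.cos(th),np.sin(th)]);n=np.array([-np.sin(th),np.cos(th)])
    q=P[:,[0,2]]-[a*.01,b*.01];u=q@d;w=q@n
    e1=np.hypot(u,np.maximum(abs(w)-.021,0)); e2=np.hypot(w+.021,np.maximum(np.maximum(-u,u-.07),0)); e3=np.hypot(u+.004,np.maximum(abs(w)-.009,0))
    return np.mean(1-np.exp(-(np.minimum(np.minimum(e1,e2),e3)/.0015)**2))
best=min((minimize(res,[t,-4.8,b],method='Nelder-Mead') for t in(-.1,0,.1,.2) for b in(-.4,0,.4)),key=lambda s:s.fun)
th,a,b=best.x;a/=100;b/=100
L=np.array([a+.115*np.cos(th),0,b+.115*np.sin(th)])
Rt=R.from_rotvec(o['orientation']).as_matrix()
print('fit',round(best.fun,3),'tilt deg',np.degrees(th),'top',a,b,'lens tool',L,'lens world',o['tcp_pos']+Rt@L)
q=T[(abs(T[...,1])<.025)&(abs(T[...,2]-b)<.015)&(abs(T[...,0]-a)<.003)];print('y range',np.percentile(q[:,1],[3,97]))
print(o['clock'],o['tcp_pos'],'heading',np.degrees(np.arctan2(Rt[1,1],Rt[0,1])),o['contact_force'],o['joints'].round(2))
E
python3 fit.py
```

```text
clock: 14.68
tcp_pos: [0.6602, -0.1935, 0.2751]
orientation: [1.031, 1.314, -1.031]
contact_force: [-0.3, -0.4, -3.8]
grip_width: 0.0291
fit 0.122 tilt deg 2.938173269698159 top -0.04723248139699171 -0.0011859013722773115 lens tool [0.06761634 0.         0.00470881] lens world [ 0.6612377  -0.19800343  0.2074967 ]
y range [-0.01769877  0.01789373]
14.675 [ 0.66018594 -0.19347828  0.2751174 ] heading 13.696961480322686 [-0.32294431 -0.39842786 -3.82324891] [-0.28  0.53  0.73  1.48 -0.36  1.27  0.73]
```

```bash
python3 -m pendant '[20,0,0,0,0.146, 20,0,0,0,0.147, 20,0,-17.8,-48.8,0, 20,0,-17.8,-48.8,0, 20,0,-17.8,-48.8,0, 20,0,-17.8,-48.8,0, 20,0,-17.8,-48.8,0, 20,0,-17.8,-48.8,0, 20,0,-17.8,-48.8,0, 20,0,0,0,0, 20,0,0,0,0]'
python3 fit.py
python3 - <<'E'
from h import *
im,d=viewer.grab_frame('wrist');W=cloud('wrist',d);save('v1',im);np.savez('v1.npz',W=W,im=im)
B=(np.hypot(W[...,0]-.556,W[...,1]-.258)<.06)
for n,a,b,rad in(('ring',.1225,.131,.02),('jaw',.1145,.1195,.06),('jaw+',.1,.1195,.06)):
    m=B&(W[...,2]>a)&(W[...,2]<b)&(np.hypot(W[...,0]-.556,W[...,1]-.258)<rad);P=W[m]
    print(n,len(P),P.mean(0) if len(P) else '',cv2.minAreaRect((P[:,:2]*1000).astype(np.float32)) if len(P)>4 else '')
E
```

```text
clock: 16.1
tcp_pos: [0.5541, 0.1534, 0.275]
orientation: [1.247, 1.183, -1.251]
contact_force: [-0.3, -0.0, -1.8]
grip_width: 0.0285
fit 0.122 tilt deg 2.9676406540490152 top -0.04834574938790261 2.256604932330047e-05 lens tool [0.06650003 0.         0.00597634] lens world [0.5536301  0.14737184 0.20855105]
y range [-0.01786887  0.01782313]
16.1 [0.5540522  0.15344135 0.2750413 ] heading -3.085845665666335 [-0.33850119 -0.03053348 -1.80762205] [-1.03  0.32  0.83  1.76 -0.26  1.17 -0.17]
ring 284 [0.55751168 0.25934593 0.12617056] ((557.5224609375, 259.2207946777344), (14.241540908813477, 11.26308822631836), 86.31291961669922)
jaw 3610 [0.55809074 0.25976522 0.11671153] ((557.934326171875, 259.39959716796875), (50.1837272644043, 56.007286071777344), 86.9075927734375)
jaw+ 3944 [0.56087617 0.25941712 0.11604859] ((567.150634765625, 259.0085754394531), (50.31015396118164, 74.32759857177734), 87.06305694580078)
```

View pics/v1.png

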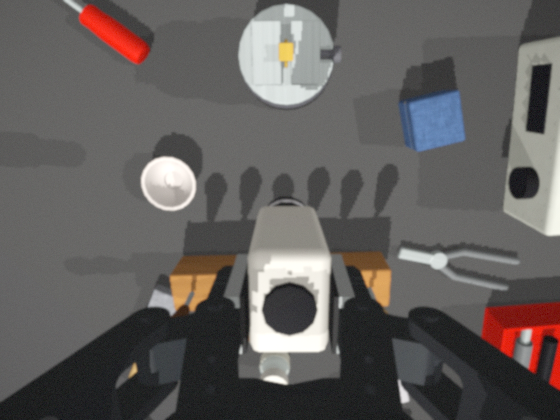

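```bash
python3 -m pendant '[20,0,-0.7,-37.3,0, 20,0,-0.7,-37.3,0, 20,0,-0.7,-37.3,0, 20,20,0,0,0, 20,20,0,0,0, 20,0,0,0,0, 20,0,0,0,0]'
python3 fit.py; cp fit.py fit2.py; python3 - <<'E'
from h import *
im,d=viewer.grab_frame('scene');W=cloud('scene',d)
im2,d2=viewer.grab_frame('wrist');np.savez('v2.npz',W=W)
save('v2',np.hstack([cv2.resize(im[155:265,355:475],(400,367),interpolation=cv2.INTER_CUBIC),cv2.resize(im2,(400,367))]))
# barrel axis from scene: block+barrel points, horizontal slices
m=(np.hypot(W[...,0]-.557,W[...,1]-.259)<.03)&(W[...,2]>.165)&(W[...,2]<.235)
P=W[m]
for a in np.arange(.165,.235,.01):
    q=P[(P[:,2]>a)&(P[:,2]<a+.01)]
    if len(q)>6: print(round(a,3),len(q),np.percentile(q[:,1],[5,50,95]).round(4),np.percentile(q[:,0],[50,95]).round(4))
E
```

```text
clock: 17.08
tcp_pos: [0.5592, 0.2648, 0.2366]
orientation: [1.251, 1.182, -1.25]
contact_force: [0.4, -0.4, -1.3]
grip_width: 0.0292
fit 0.121 tilt deg 2.9440952063740604 top -0.04833243062356704 -0.0012091296544793993 lens tool [0.06651578 0.         0.00469745] lens world [0.55897139 0.26012547 0.17007654]
y range [-0.01804893  0.01782194]
17.075 [0.55919482 0.26481217 0.23659271] heading -3.200123510465671 [ 0.41512249 -0.42106815 -1.30386801] [-1.1   0.44  0.77  1.7  -0.34  1.13 -0.29]
0.165 16 [0.2442 0.2515 0.2664] [0.5674 0.572 ]
0.175 38 [0.2443 0.2522 0.2674] [0.5701 0.5739]
0.185 42 [0.2438 0.2519 0.2673] [0.5693 0.5732]
0.195 42 [0.245  0.2527 0.2697] [0.5688 0.5727]
0.205 41 [0.2459 0.2556 0.267 ] [0.569  0.5728]
0.215 44 [0.2409 0.2573 0.2786] [0.5696 0.5722]
0.225 69 [0.2409 0.2533 0.276 ] [0.5698 0.5724]
```

View pics/v2.png

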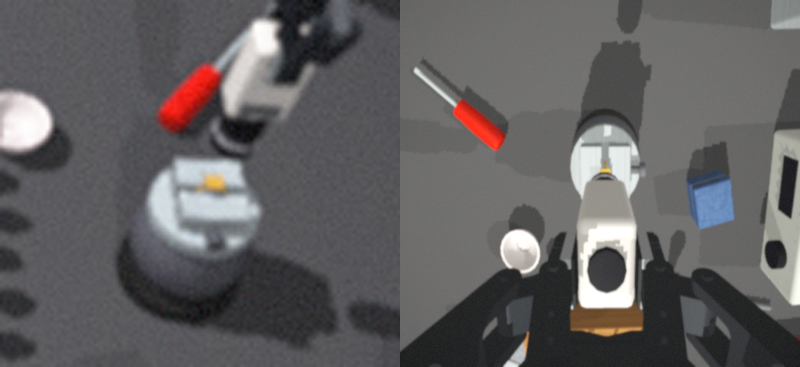

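```bash
python3 -m pendant '[20,10,-1,0.5,0, 20,10,0,0,0, 20,7,0,0,0, 20,4,0,0,0, 20,0,0,0,0, 20,0,0,0,0, 20,0,0,0,0, 20,0,0,0,0]'
python3 fit.py; python3 - <<'E'
from h import *
from itertools import product
im,d=viewer.grab_frame('scene');W=cloud('scene',d)
im2,d2=viewer.grab_frame('top');W2=cloud('top',d2)
save('v3',np.hstack([cv2.resize(im[155:265,355:475],(400,367),interpolation=cv2.INTER_CUBIC),cv2.resize(im2[160:240,110:197],(400,367),interpolation=cv2.INTER_CUBIC)]))
m=(np.hypot(W[...,0]-.557,W[...,1]-.259)<.03)
for a in np.arange(.11,.2,.006):
    k=m&(W[...,2]>a)&(W[...,2]<a+.006);q=W[k]
    if len(q)>3: print(round(a,3),len(q),np.percentile(q[:,1],[5,50,95]).round(4),np.percentile(q[:,0],[5,50,95]).round(4),im[k].mean(0).round())
E
```

```text
clock: 18.23
tcp_pos: [0.5577, 0.2655, 0.2053]
orientation: [1.249, 1.183, -1.249]
contact_force: [-0.3, 0.1, -2.3]
grip_width: 0.0289
fit 0.119 tilt deg 2.9700724210462703 top -0.04797671982775482 -0.0008396838363591058 lens tool [0.0668688  0.         0.00511896] lens world [0.55739776 0.26041329 0.13843957]
y range [-0.01770342  0.01798658]
18.225 [0.55765346 0.26550495 0.20530997] heading -3.094582089925331 [-0.31484068  0.12676606 -2.29705368] [-1.09  0.47  0.75  1.74 -0.36  1.07 -0.27]
0.11 129 [0.235  0.2532 0.2807] [0.5411 0.5643 0.5843] [169. 177. 181.]
0.116 95 [0.2374 0.2521 0.2791] [0.537  0.5687 0.5838] [186. 193. 196.]
0.122 10 [0.2522 0.2561 0.2613] [0.5557 0.5601 0.5631] [161. 133.  84.]
0.14 23 [0.2446 0.2497 0.2666] [0.5538 0.5667 0.5711] [94. 86. 75.]
0.146 21 [0.245  0.2533 0.2713] [0.5537 0.5665 0.5703] [85. 84. 90.]
0.152 26 [0.2456 0.2531 0.2706] [0.5537 0.5671 0.5716] [ 96.  95. 101.]
0.158 18 [0.2453 0.2546 0.2673] [0.5561 0.568  0.5712] [56. 56. 59.]
0.164 25 [0.2446 0.2529 0.2659] [0.5545 0.5676 0.5714] [32. 31. 34.]
0.17 22 [0.2462 0.2527 0.269 ] [0.5594 0.5676 0.5708] [33. 32. 35.]
0.176 17 [0.25   0.2586 0.2715] [0.5655 0.5698 0.571 ] [35. 34. 36.]
0.182 18 [0.2476 0.2595 0.2774] [0.5668 0.5698 0.5712] [71. 71. 72.]
0.188 36 [0.241  0.254  0.2781] [0.5476 0.5704 0.5724] [116. 114. 114.]
0.194 38 [0.2411 0.2542 0.2779] [0.5462 0.5699 0.5723] [135. 132. 133.]
0.2 44 [0.2413 0.2546 0.2758] [0.548  0.5693 0.5731] [156. 153. 151.]
```

View pics/v3.png

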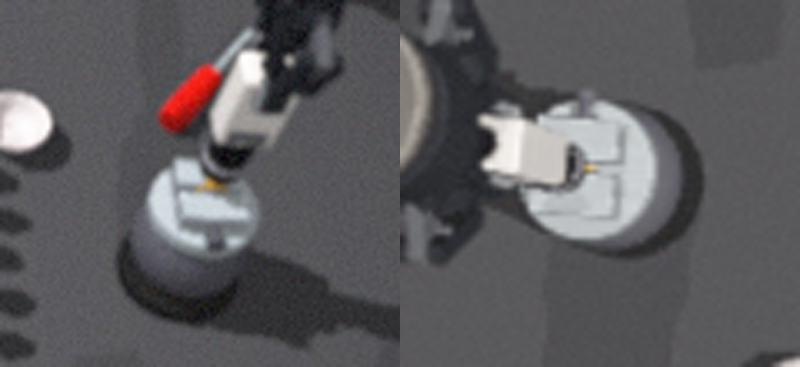

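```bash
python3 -c "
from bench import r
print(r.get_obs()['qvel'].round(4),r.get_obs()['contact_force']);print(r.hand_in())"
```

```text
[-0.0021  0.0014 -0.002   0.0011  0.0018 -0.0007  0.0002] [ 0.39953412 -0.52964276 -1.72820743]
the job is handed in; nothing more can be done
None
```

I handed the job in at about 18 s of the 54 s, with the microscope held still above the signet ring. The hand-in gave no verdict.

- **Ticket reading:** The tool can't be tilted by command, so I gripped the microscope in its stand and pivoted it about 12° in the pads against the collar. I then held it for over 1 s at the silver ticket block. The lens was about 4 cm from the label, about 2 mm off its middle and about 8° off square (limit 15°).
- **Squaring it up again:** I meant to put it back into the stand, but the barrel came down on the collar rim instead. It slid a few mm up in the grip, with about 30 N on the wrist. This straightened it, leaving about 3° of tilt.
- **Carry to the vice:** I went over the rack with the lens about 20 cm up. My pictures showed no contact with the rack or vice, and I did not see any bystander move.
- **Final pose by my last checks:**

| Check | Measured | Limit |
|---|---|---|
| Lens above the ring face | about 12 mm | 4 to 20 mm |
| Sideways offset | about 1 mm | 7 mm |
| Tilt from upright | about 3° | about 7° |
| Faces to the jaws | within about 1° | about 11° |

The scene camera's depth also showed a clear gap above the ring. The cameras disagreed by about 2 mm on positions, which is within those limits.

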